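Complete the pair of gauge blocks on the carrier and hold it up level

TASK

Take the loose brass gauge block that matches the one already on the wooden carrier (same shape and size) and lay it on the carrier's empty rest, centred, lying lengthwise along the rest, and let go of it. Then take the carrier by its handle, raise it straight up until it is about 12 cm clear of the table, and finish while holding it there steady and level, with both blocks lying on their rests. Do not tip the carrier, do not knock the other two brass blocks about.

Things in the scene. Friction and masses are not known exactly. Their poses are not given: they have to be found in the camera images.
- carrier: Loose wooden carrier, about 0.4 kg, flat on the table (z = 0): pale board 80 (x) x 220 (y) x 12 mm, dark handle bar over its middle, a narrow dark rest near each end. Origin: centre of the underside; z up, y along the board to the empty rest, roughly to the robot's left. Rests at y = +80 (empty) and -80 mm (taken), flat lipless tops 42 mm up. With both blocks on it balances at the handle.
- handle (a point): Centre of the carrier's handle bar, 79 mm above the underside: the bar is 22 mm wide (x, grip across this), 64 mm long (y), 26 mm high, from 66 to 92 mm above the underside, on two thin 10 mm steel posts at y = +-20 mm. Axes as the carrier's.
- empty_rest (a point): Centre of the top face of the empty rest, 42 mm above the carrier's underside. Axes as the carrier's: the rest's 40 mm length runs along y, its 16 mm width along x.
- taken_rest (a point): Centre of the top face of the rest on which the mate block already lies. Axes as the carrier's.
- loose_block: Brass gauge block to be placed, 20 (x) x 50 (y) x 20 (z) mm, 0.16 kg, like the mate block; lies flat on the table in a row with the thin block and the cube, order varying. Origin: centre of its underside; z up, y along its length (roughly the robot's y). Grip across its 20 mm width; on the rest its sides overhang by 2 mm each.
- mate_block: Brass gauge block 20 x 50 x 20 mm, 0.16 kg, lying loose on the carrier's other rest, lengthwise along it. Origin: centre of its underside; y along its length.
- thin_block: Bystander: brass block 20 x 60 x 12 mm lying on the table (flatter and longer than the wanted one). Origin: centre of its underside; y along its length.
- cube_block: Bystander: brass cube of 25 mm on the table. Origin: centre of its underside.
Not all that is in view belongs to the job. Leave any green or turquoise look-alike of the loose_block alone.

How it is judged (in metres and radians):
On the way:
1. the matching block lies on the empty rest, let go, with the mate still on its rest and the carrier standing on the table (x of loose_block in the frame of empty_rest between -0.01 and 0.01 m and y of loose_block in the frame of empty_rest between -0.018 and 0.018 m and z of loose_block in the frame of empty_rest between -0.006 and 0.006 m and angle between the z axis of each of loose_block, mate_block and the z axis of carrier, either way round below 0.12 rad and angle between the y axis of each of loose_block, mate_block and the y axis of carrier, either way round below 0.35 rad and contact force between each of loose_block, mate_block and the fingers below 0.2 N and contact force between each of loose_block, mate_block and carrier above 0.3 N and x of mate_block in the frame of taken_rest between -0.01 and 0.01 m and y of mate_block in the frame of taken_rest between -0.018 and 0.018 m and z of mate_block in the frame of taken_rest between -0.006 and 0.006 m and height (world z) of carrier below 0.006 m and linear speed of loose_block below 0.03 m/s), for 0.3 s.
At the end, for the whole second after the job is handed in: Fingers hold the carrier (over 2 N), underside over 90 mm up, origin within 200 mm of its start, level within 0.09 rad, under 0.03 m/s and 0.15 rad/s; both blocks untouched and flat on their rests, within 10 mm across, 18 mm along, 6 mm in height, 0.35 rad in yaw (x of loose_block in the frame of empty_rest between -0.01 and 0.01 m and y of loose_block in the frame of empty_rest between -0.018 and 0.018 m and z of loose_block in the frame of empty_rest between -0.006 and 0.006 m and angle between the z axis of each of loose_block, mate_block and the z axis of carrier, either way round below 0.12 rad and angle between the y axis of each of loose_block, mate_block and the y axis of carrier, either way round below 0.35 rad and contact force between each of loose_block, mate_block and the fingers below 0.2 N and contact force between each of loose_block, mate_block and carrier above 0.3 N and x of mate_block in the frame of taken_rest between -0.01 and 0.01 m and y of mate_block in the frame of taken_rest between -0.018 and 0.018 m and z of mate_block in the frame of taken_rest between -0.006 and 0.006 m and height (world z) of carrier above 0.09 m and distance of carrier from where it was at the start of the episode below 0.2 m and angle between carrier's own z axis and vertical below 0.09 rad and linear speed of carrier below 0.03 m/s and angular speed of carrier below 0.15 rad/s and contact force between the fingers and carrier above 2 N); the arm keeps its last pose, push and grip.
It fails at once if the carrier is tipped by more than 0.2 rad (11 degrees) (angle between carrier's own z axis and vertical above 0.2 rad).
It fails at once if a bystander block is moved by more than 25 mm (distance of any of thin_block, cube_block from where it was at the start of the episode above 0.025 m).
It also fails if it takes over 48 s, if anything falls off the work surface, if the arm or the gripper's body presses on something with over 40 N, if the wrist force passes 120 N, or if a joint passes its speed limit or range.

ROBOT

A 6-joint arm with a two-finger parallel gripper is mounted at the origin on the work surface; the furniture and walls round the work are solid. World frame = base frame: x ahead of the robot, y to its left, z up, the work surface at z = 0. Lengths are in m, angles in degrees, forces in N, time in s.
With the tool pointing down it reaches from about 0.375 to 0.975 m from the base axis. Payload 3.8 kg.
Tool frame: the origin (TCP) lies at the very end of the fingers, on their centre line; the grasp point (between the pads) lies 19 mm behind it; z points along the fingers, y is the line along which they close (so a half turn about z gives the same grasp; the last joint's range is limited). The gripper opens to 88 mm and grips with 3 to 60 N. Pads are 18 mm wide; open, the fingers measure 123 mm over their backs; the gripper's body (75 mm by 187 mm) begins 45 mm behind the grasp point.
Start: joints at [74.261, 15.12, 91.902, -0, 72.978, -2.114], TCP at [0.159, 0.656, 0.239] pointing down, gripper open.
Joint ranges: [-150.88, 150.88], [-54.13, 125.18], [17.81, 147.31], [-75.09, 255.09], [0, 152.58], [-146.25, 146.25]. Speed limits (degrees/s): [147.25, 147.25, 180, 180, 180, 180].

INTERFACE

Orientations are given as a 3x3 rotation matrix whose columns are the frame's x, y, z axes.
In Python, from plant import sensors, camera, job gives the robot as it stands.
- The arm moves only by the tool arm_command, never from a script. Its argument "steps" is one flat list of numbers, 7 for each row, row after row: the turn, a rotation vector about the world's x, y, z in units of pi rad (1.0 is pi rad), then the shift along the world's x, y, z in units of 0.15 m (1.0 is 0.15 m), then the closure, from -1 (fully open) to 1 (shut). In form: [wx, wy, wz, x, y, z, claw, wx, wy, wz, x, y, z, claw, ...]. A call has 1 to 20 rows; each row is the pose to reach, as a shift and turn from the pose commanded when the call began, turning the shorter way round; what a row does not reach only later rows make up. A row lasts 1/8 s, in which the tool goes at most 62.5 mm and 10.7 degrees, less where a joint would pass 70% of its speed; a pose out of reach is approached as far as the arm can. A call with a number of a shift or a turn outside -1 to 1 is refused whole. A call with a gripper value outside its range is refused whole. The fingers move at their own pace and stop on an object; "squeeze" is the grip in N (left out, the last holds). Time passes only in rows, so rows that repeat a pose let the fingers close. It gives the time, the measured TCP pose, the force, the opening and the grip force at its end, in the units of the state.
- sensors.state(): the state, without advancing time (a new reading comes with each control period).
- camera(name): name is "scene" or "side" or "wrist"; returns a dict with "color" (420x560x3 uint8, blue, green, red), "z_map" (420x560 float32, m along the optical axis (not along the pixel's ray), 0 where there is no reading), "camera_matrix" (3x3 intrinsics, pixels), "R" (3x3) and "t" (3): a world point X has camera coordinates R X + t. Camera axes: x right, y down, z forward; pixel columns grow to the right and rows downward; lengths in m; the calibration is good to about 2 mm. A picture is of the moment at which its call begins.
- job.close_job(): hands the job in; it is judged then, once.
The state is a dict: "time_s": time; "joint_pos": joint angles; "dq": joint speeds; "effort": joint torques, N m; "tool_pos": TCP position; "eef_rot": TCP orientation; "ft_force": force on the tool from outside, world axes, zero at the start; "torque": the same for the moment, N m; "finger_gap": finger opening in m; "grasp_force": force on a finger pad.
Only numpy, scipy, OpenCV 4.12 (cv2) and the standard library are available. Lean on these libraries where they do the work, as an engineer would, in place of code of your own. Each camera call takes 0.05 s, during which the arm holds its last target. There are 200 camera calls.

## Working session

There is one attempt and no reset: what is moved stays moved. The work goes in short steps, Python scripts to look and compute and a tool call to move; the robot and the scene stay as the last step left them, time stands still between calls to the robot, and variables do not carry over. Pictures are saved under pics/ and viewed, at most 10 in all, crops included, and the job is handed in when it is done.

Besides the shell and the picture viewer there is one more tool, called after "Emit:" as a command line: name --argument value ..., lists and objects as JSON in quotes. arm_command: Moves the arm, as the interface text tells. Shifts and turns lie within -1 to 1; 1 stands for 0.15 m of shift or pi rad of turn. Its arguments: {"type":"object","properties":{"steps":{"type":"array","items":{"type":"number"}},"squeeze":{"type":"number"}},"required":["steps"]}

```bash
mkdir -p pics; cat > h.py <<'E'
import numpy as np, cv2
from plant import sensors, camera, job
def pts(c):
    z=c["z_map"]; K=c["camera_matrix"]; v,u=np.mgrid[:z.shape[0],:z.shape[1]]
    P=np.stack([(u-K[0,2])/K[0,0]*z,(v-K[1,2])/K[1,1]*z,z],-1)
    W=(P-c["t"])@c["R"]; W[z==0]=np.nan; return W
E
python3 - <<'E'
from h import *
s=sensors.state(); print({k:np.round(v,3) for k,v in s.items()})
a=[camera(n) for n in("scene","side")]
for n,c in zip(("scene","side"),a):
    cv2.imwrite(f"pics/{n}0.png",c["color"]); np.savez(n+"0.npz",**c); print(n,np.round(-c["R"].T@c["t"],3))
E
```

```text
{'time_s': np.float64(0.0), 'joint_pos': array([ 7.4261e+01,  1.5167e+01,  9.1980e+01, -1.0000e-03,  7.2977e+01,
       -2.1140e+00]), 'dq': array([ 0.001, -0.037, -0.127,  0.075, -0.034, -0.023]), 'effort': array([-0.0000e+00, -5.0214e+01, -3.5687e+01,  7.3000e-02,  2.9000e-02,
       -0.0000e+00]), 'tool_pos': array([0.159, 0.655, 0.237]), 'eef_rot': array([[-0.972,  0.236, -0.001],
       [ 0.236,  0.972, -0.002],
       [ 0.   , -0.002, -1.   ]]), 'ft_force': array([0.339, 0.224, 0.213]), 'torque': array([ 0.053,  0.031, -0.016]), 'grasp_force': np.float64(0.0), 'finger_gap': np.float64(0.088)}
scene [1.055 0.863 0.545]
side [ 0.016 -0.504  0.674]
```

View pics/scene0.png

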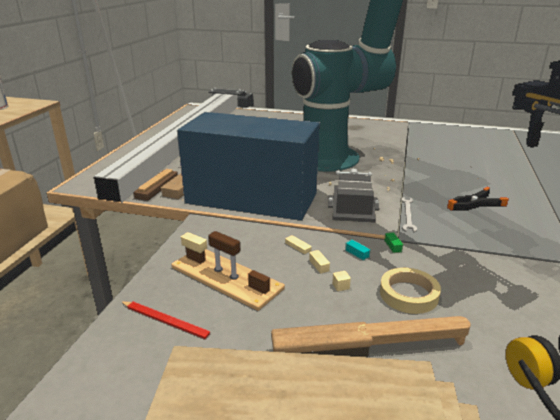

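View pics/side0.png

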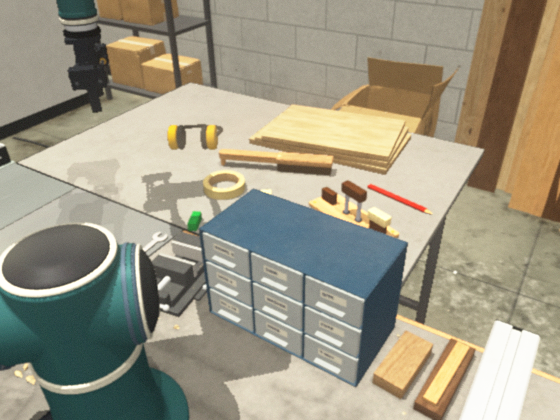

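The scene view shows the carrier with the mate at (193,242), handle (224,243), and empty rest (259,282). The brass blocks are at (298,244), (319,261) and (341,281), the last being the cube. The turquoise and green look-alikes are at (357,249) and (394,241). A blue cabinet stands between the base and the carrier, as the side view also shows. Next I measure with depth.

```bash
python3 - <<'E'
from h import *
c=dict(np.load("scene0.npz")); W=pts(c); hsv=cv2.cvtColor(c["color"],cv2.COLOR_BGR2HSV)
def rep(n,m,zlo=None):
    P=W[m]; P=P[np.isfinite(P[:,0])]
    top=np.percentile(P[:,2],95); T=P[np.abs(P[:,2]-top)<0.004]
    r=cv2.minAreaRect((T[:,:2]*1000).astype(np.float32))
    print(n,len(P),"zmax",round(top,4),"z med",np.round(np.median(T[:,2]),4),"rect",np.round(r[0],1),np.round(r[1],1),round(r[2],1))
def around(u,v,r):
    m=np.zeros(hsv.shape[:2],bool); m[v-r:v+r,u-r:u+r]=1; return m
for n,u,v in(("A",298,244),("B",319,261),("C",341,281),("cyan",357,249),("green",394,241)):
    h=hsv[v,u].astype(int); m=around(u,v,16)&(np.abs(hsv[...,0].astype(int)-h[0])<9)&(hsv[...,1]>45)&(W[...,2]>0.004); print(h); rep(n,m)
m=np.zeros(hsv.shape[:2],bool); m[225:312,165:290]=1
for n,lo,hi in(("board",.007,.016),("rest",.037,.046),("matetop",.056,.066),("handle",.085,.1)):
    rep(n,m&(W[...,2]>lo)&(W[...,2]<hi))
for n,u,v in(("cab",250,130),("cab2",300,150),("cabL",190,120),("glass?",450,180),("glass2",480,150),("mach",355,175),("table",300,300),("knife",330,333),("tape",410,278),("cabright",316,126),("cabfrontbot",300,210)):
    print(n,np.round(W[v,u],3))
i=cv2.resize(c["color"][215:325,160:420],None,fx=3,fy=3,interpolation=cv2.INTER_CUBIC); cv2.imwrite("pics/crop1.png",i)
E
```

```text
[ 27  71 244]
A 258 zmax 0.0191 z med 0.0194 rect [446.6 346.7] [19.6  8. ] 41.6
[ 29  66 244]
B 326 zmax 0.0211 z med 0.0194 rect [451.8 385.6] [95.3 21.4] 68.1
[ 22  96 165]
C 291 zmax 0.0254 z med 0.0244 rect [465.9 437.1] [28.6 25.6] 62.9
[ 88 239 140]
cyan 283 zmax 0.0206 z med 0.0194 rect [356.2 393.5] [50.4 22.3] 84.1
[ 68 196 172]
green 227 zmax 0.0209 z med 0.0194 rect [279.2 428.8] [54.6 20.7] 54.7
board 2350 zmax 0.0136 z med 0.0116 rect [530.8 257.4] [222.2 221.5] 8.2
rest 255 zmax 0.0452 z med 0.0427 rect [602.8 264.2] [ 17.8 206.3] 9.4
matetop 225 zmax 0.0629 z med 0.0615 rect [606.1 227.9] [ 22.7 130.5] 10.9
handle 279 zmax 0.0925 z med 0.0912 rect [600.1 268.3] [23.9 63.7] 8.3
cab [0.36  0.078 0.19 ]
cab2 [0.342 0.216 0.175]
cabL [ 0.191 -0.403  0.068]
glass? [-0.111  0.357  0.004]
glass2 [-0.388  0.315  0.003]
mach [0.162 0.237 0.067]
table [0.549 0.412 0.   ]
knife [0.614 0.532 0.042]
tape [0.366 0.523 0.011]
cabright [0.233 0.166 0.191]
cabfrontbot [0.338 0.216 0.028]
```

View pics/crop1.png

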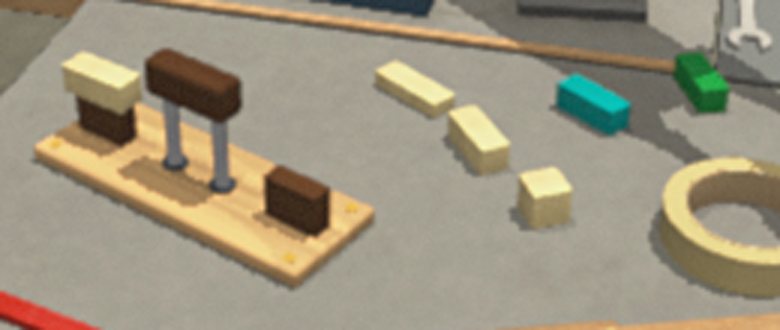

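A is the thin block (flat and long) and B at (319,261) is the wanted block. Next I refine the poses by connected component and get the cabinet's extents.

```bash
cat >> h.py <<'E'
def blobs(c,x0,x1,y0,y1,zlo,zhi,minpix=30,tol=0.004):
    W=pts(c); m=((W[...,0]>x0)&(W[...,0]<x1)&(W[...,1]>y0)&(W[...,1]<y1)&(W[...,2]>zlo)&(W[...,2]<zhi)).astype(np.uint8)
    n,L=cv2.connectedComponents(m)
    for i in range(1,n):
        P=W[L==i]
        if len(P)<minpix: continue
        top=np.percentile(P[:,2],90); T=P[np.abs(P[:,2]-top)<tol]
        r=cv2.minAreaRect((T[:,:2]*1000).astype(np.float32)); v,u=np.argwhere(L==i).mean(0)
        print("px",int(u),int(v),"n",len(P),len(T),"z",round(float(np.median(T[:,2])),4),"rect",np.round(r[0],1),np.round(r[1],1),round(r[2],1))
E
python3 - <<'E'
from h import *
c=dict(np.load("scene0.npz"))
print("blocks");blobs(c,.3,.52,.30,.48,.007,.03)
print("rests/mate/handle");blobs(c,.5,.7,.1,.4,.038,.044,20);blobs(c,.5,.7,.1,.4,.055,.066,20);blobs(c,.5,.7,.1,.4,.08,.1,20)
print("board");blobs(c,.5,.7,.1,.4,.005,.02,200,.003)
print("cab");blobs(c,.1,.6,-.3,.3,.17,.3,200)
c=dict(np.load("side0.npz")); print("side cab");blobs(c,.1,.6,-.3,.3,.17,.3,200)
blobs(c,.5,.7,.1,.4,.055,.066,20);blobs(c,.5,.7,.1,.4,.08,.1,20)
E
```

```text
blocks
px 357 248 n 255 158 z 0.0194 rect [356.2 393.5] [50.4 22.3] 84.1
px 304 246 n 68 62 z 0.0113 rect [423.8 310.4] [20.  21.4] 89.8
px 319 259 n 252 166 z 0.0194 rect [443.7 365.5] [52.  21.4] 68.1
px 341 279 n 244 133 z 0.0244 rect [465.9 437.1] [28.6 25.6] 62.9
rests/mate/handle
px 195 249 n 26 22 z 0.043 rect [619.9 197.7] [14.5 40.5] 32.4
px 258 275 n 147 140 z 0.0414 rect [588.7 346.2] [17.5 40.3] 6.2
px 193 239 n 207 167 z 0.0615 rect [613.6 189. ] [22.7 51.2] 10.9
px 223 240 n 358 234 z 0.0911 rect [600.1 268.3] [23.9 63.7] 8.3
board
px 227 278 n 2515 1982 z 0.0117 rect [600.5 268.4] [ 81.1 218.9] 8.2
cab
px 250 131 n 3911 2841 z 0.1908 rect [341.6  54.7] [158.4 300.7] 27.6
side cab
px 307 245 n 12815 11073 z 0.1908 rect [340.8  53.2] [153.4 302.3] 28.2
px 378 214 n 180 142 z 0.0613 rect [612.5 185.8] [23.3 52.4] 12.4
px 353 188 n 242 157 z 0.0909 rect [597.8 263.7] [23.  64.3] 6.8
```

B is the wanted block: top at 19.4 mm, 52×21 mm, centre (444,365), long axis at 68°. The carrier is at (600,268) with yaw about 8°, and the rest heights check out. I'm moving above the block, turning −98°.

Emit:
arm_command --steps '[0, 0, -0.05, 0.15, -0.15, 0, -1, 0, 0, -0.1, 0.33, -0.33, 0, -1, 0, 0, -0.15, 0.5, -0.5, 0, -1, 0, 0, -0.2, 0.67, -0.67, 0, -1, 0, 0, -0.25, 0.85, -0.85, 0, -1, 0, 0, -0.3, 1, -1, 0, -1]'

```text
time_s: 0.85
tool_pos: [0.3097, 0.5046, 0.2381]
eef_rot: [[-0.376, 0.927, -0.0], [0.927, 0.376, -0.001], [-0.001, -0.001, -1.0]]
ft_force: [-0.4, -0.3, -0.1]
finger_gap: 0.088
grasp_force: 0.0
```

Emit:
arm_command --steps '[0, 0, -0.05, 0.18, -0.19, 0, -1, 0, 0, -0.1, 0.36, -0.37, 0, -1, 0, 0, -0.15, 0.54, -0.56, -0.1, -1, 0, 0, -0.2, 0.72, -0.74, -0.2, -1, 0, 0, -0.246, 0.9, -0.93, -0.2, -1, 0, 0, -0.246, 0.9, -0.93, -0.2, -1, 0, 0, -0.246, 0.9, -0.93, -0.2, -1]'

```text
time_s: 1.72
tool_pos: [0.4437, 0.3666, 0.2084]
eef_rot: [[0.373, 0.928, -0.001], [0.928, -0.373, 0.0], [-0.0, -0.001, -1.0]]
ft_force: [-0.5, 0.1, 0.1]
finger_gap: 0.0881
grasp_force: 0.0
```

```bash
python3 - <<'E'
from h import *
s=sensors.state(); print({k:np.round(s[k],4) for k in("time_s","tool_pos","eef_rot","joint_pos","ft_force")})
c=camera("wrist"); np.savez("w1.npz",**c); cv2.imwrite("pics/w1.png",c["color"]); print(np.round(-c["R"].T@c["t"],3))
blobs(c,.3,.52,.28,.48,.007,.03)
c=camera("scene"); blobs(c,.3,.52,.28,.48,.007,.03)
E
```

```text
{'time_s': np.float64(1.725), 'tool_pos': array([0.4437, 0.3666, 0.2084]), 'eef_rot': array([[ 3.726e-01,  9.280e-01, -8.000e-04],
       [ 9.280e-01, -3.726e-01,  1.000e-04],
       [-2.000e-04, -8.000e-04, -1.000e+00]]), 'joint_pos': array([3.706670e+01, 5.648100e+00, 1.062641e+02, 3.530000e-02,
       6.812100e+01, 5.892650e+01]), 'ft_force': array([-0.5467,  0.1025,  0.0987])}
[0.471 0.434 0.355]
px 275 118 n 644 644 z 0.0258 rect [466.  435.6] [24.9 25. ] 61.7
px 281 189 n 861 836 z 0.0209 rect [444.  362.7] [50.3 19.5] 67.8
px 198 195 n 987 850 z 0.0208 rect [356.  390.5] [50.1 20.6] 85.9
px 285 245 n 523 505 z 0.0128 rect [423.5 298. ] [36.3 20.1] 87.0
px 301 244 n 122 110 z 0.0115 rect [422.9 299.7] [23.3 38.6] 1.0
px 357 247 n 248 160 z 0.0192 rect [356.  392.6] [51.5 23.5] 85.0
px 319 259 n 254 172 z 0.0192 rect [443.8 365.5] [52.2 21.3] 67.2
px 341 279 n 243 131 z 0.0244 rect [466.3 437.4] [26.6 25.5] 63.5
```

View pics/w1.png

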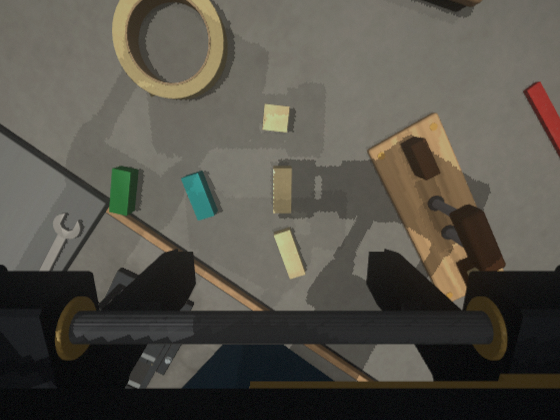

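The wrist view shows the wanted block at (282,190), centred between the fingertips (190 and 375 px). The thin block is at (289,254) and the cube at (277,118), both clear of the finger paths. I'm descending and gripping.

Emit:
arm_command --steps '[0, 0, 0, 0, -0.005, -0.2, -1, 0, 0, 0, 0, -0.015, -0.45, -1, 0, 0, 0, 0, -0.015, -0.7, -1, 0, 0, 0, 0, -0.015, -0.9, -1, 0, 0, 0, 0, -0.015, -1, -1, 0, 0, 0, 0, -0.015, -1, -1]'

```text
time_s: 2.58
tool_pos: [0.443, 0.3643, 0.0578]
eef_rot: [[0.372, 0.928, -0.002], [0.928, -0.372, -0.001], [-0.002, -0.001, -1.0]]
ft_force: [-0.4, 1.1, -0.0]
finger_gap: 0.0882
grasp_force: 0.0
```

Emit:
arm_command --steps '[0, 0, 0, 0, 0, -0.12, -1, 0, 0, 0, 0, 0, -0.24, -1, 0, 0, 0, 0, 0, -0.32, -1, 0, 0, 0, 0, 0, -0.355, -1, 0, 0, 0, 0, 0, -0.355, -1, 0, 0, 0, 0, 0, -0.355, -1]'

```text
time_s: 3.32
tool_pos: [0.4444, 0.3645, 0.0059]
eef_rot: [[0.373, 0.928, 0.001], [0.928, -0.373, 0.001], [0.001, 0.0, -1.0]]
ft_force: [0.1, 0.3, -0.5]
finger_gap: 0.0883
grasp_force: 0.0
```

Emit:
arm_command --steps '[0, 0, 0, 0, 0, -0.015, 1, 0, 0, 0, 0, 0, -0.015, 1, 0, 0, 0, 0, 0, -0.015, 1, 0, 0, 0, 0, 0, -0.015, 1, 0, 0, 0, 0, 0, -0.015, 1, 0, 0, 0, 0, 0, -0.015, 1, 0, 0, 0, 0, 0, -0.015, 1, 0, 0, 0, 0, 0, -0.015, 1]' --squeeze 20

```text
time_s: 4.32
tool_pos: [0.444, 0.3642, 0.0032]
eef_rot: [[0.373, 0.928, -0.0], [0.928, -0.373, -0.0], [-0.0, 0.0, -1.0]]
ft_force: [0.5, 0.2, -0.1]
finger_gap: 0.0196
grasp_force: 20.0
```

Emit:
arm_command --steps '[0, 0, 0, 0, 0, 0.1, 1, 0, 0, 0, 0, 0, 0.3, 1, 0, 0, 0, 0, 0, 0.6, 1, 0, 0, 0, 0, 0, 0.85, 1, 0, 0, 0, 0, 0, 1, 1, 0, 0, 0, 0, 0, 1, 1]'

```text
time_s: 5.08
tool_pos: [0.4455, 0.3654, 0.1565]
eef_rot: [[0.373, 0.928, 0.005], [0.928, -0.373, 0.004], [0.005, 0.003, -1.0]]
ft_force: [-0.2, -0.5, -1.3]
finger_gap: 0.0197
grasp_force: 20.0
```

Emit:
arm_command --steps '[0, 0, 0.02, 0.1, -0.01, 0, 1, 0, 0, 0.06, 0.3, -0.03, 0, 1, 0, 0, 0.1, 0.5, -0.05, 0, 1, 0, 0, 0.14, 0.75, -0.08, 0, 1, 0, 0, 0.168, 0.9, -0.11, 0, 1, 0, 0, 0.168, 0.96, -0.12, 0, 1, 0, 0, 0.168, 0.96, -0.12, 0, 1, 0, 0, 0.168, 0.96, -0.12, 0, 1]'

```text
time_s: 6.08
tool_pos: [0.5868, 0.3463, 0.1526]
eef_rot: [[-0.145, 0.989, -0.001], [0.989, 0.145, -0.0], [-0.0, -0.001, -1.0]]
ft_force: [-0.6, -0.2, -1.4]
finger_gap: 0.0202
grasp_force: 20.0
```

```bash
python3 - <<'E'
from h import *
s=sensors.state(); print({k:np.round(s[k],4) for k in("time_s","tool_pos","eef_rot","ft_force","finger_gap","grasp_force")})
for n in("wrist","scene","side"):
    c=camera(n); np.savez(n+"2.npz",**c); cv2.imwrite(f"pics/{n}2.png",c["color"]); print(n)
    for lo,hi in((.037,.047),(.055,.068),(.08,.1),(.13,.2)): blobs(c,.5,.7,.1,.42,lo,hi,60)
    blobs(c,.5,.7,.1,.42,.006,.017,300)
E
```

```text
{'time_s': np.float64(6.075), 'tool_pos': array([0.5868, 0.3463, 0.1526]), 'eef_rot': array([[-1.446e-01,  9.895e-01, -1.400e-03],
       [ 9.895e-01,  1.446e-01, -4.000e-04],
       [-2.000e-04, -1.500e-03, -1.000e+00]]), 'ft_force': array([-0.609 , -0.1802, -1.3965]), 'finger_gap': np.float64(0.0202), 'grasp_force': np.float64(19.9957)}
wrist
px 282 203 n 660 650 z 0.0427 rect [588.1 349.3] [15.9 29.8] 7.9
px 283 370 n 457 457 z 0.0628 rect [611.2 197.3] [20.1 25.2] 9.1
px 282 352 n 432 422 z 0.0925 rect [603.7 243.3] [21.8 16.1] 6.1
px 280 273 n 7959 1145 z 0.1966 rect [586.  353.8] [47.3  7. ] 8.4
px 282 203 n 4833 4759 z 0.0128 rect [590.4 333.8] [79.9 81.2] 8.4
px 258 355 n 522 521 z 0.0127 rect [589.  167.3] [28.8 30.2] 8.5
px 306 355 n 499 496 z 0.0129 rect [640.3 174.6] [26.8 30.7] 10.2
scene
px 193 248 n 70 50 z 0.0444 rect [620.3 192.4] [16.1 53.5] 26.9
px 258 276 n 158 137 z 0.0414 rect [588.6 347.1] [17.5 40.7] 8.2
px 193 239 n 211 168 z 0.0613 rect [612.7 188.6] [22.4 54.2] 10.4
px 223 240 n 356 230 z 0.0911 rect [601.4 268.2] [23.  61.7] 10.7
px 259 211 n 839 120 z 0.194 rect [587.5 350.9] [54.4 20.8] 3.6
px 227 278 n 2387 2227 z 0.0115 rect [600.7 267.1] [ 82.4 222.1] 7.8
side
px 329 191 n 77 69 z 0.0411 rect [585.9 343.1] [19.9 41.5] 3.7
px 377 222 n 74 44 z 0.0445 rect [604.9 181.5] [19.7 51.9] 32.8
px 379 214 n 182 152 z 0.0613 rect [612.1 186. ] [24.6 52. ] 12.0
px 353 188 n 246 153 z 0.0909 rect [599.  264.3] [24.8 65.3] 7.4
px 331 140 n 494 81 z 0.1957 rect [586.9 342.4] [58.6 21.2] 4.3
px 340 210 n 809 727 z 0.0114 rect [594.8 293.6] [ 81.2 161.2] 8.7
```

View pics/wrist2.png

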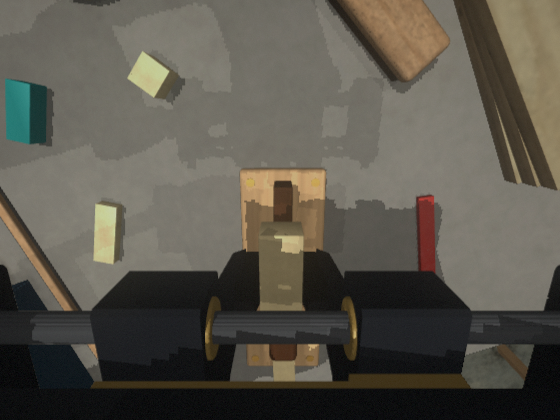

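The wrist view shows the held block (281,260) in line with the empty rest (283,200), yaws matching. The three cameras put the rest at about (588.4, 345). I'm lowering onto it.

Emit:
arm_command --steps '[0, 0, 0, 0.003, -0.009, -0.1, 1, 0, 0, 0, 0.003, -0.009, -0.25, 1, 0, 0, 0, 0.003, -0.009, -0.4, 1, 0, 0, 0, 0.003, -0.009, -0.52, 1, 0, 0, 0, 0.003, -0.009, -0.61, 1, 0, 0, 0, 0.003, -0.009, -0.66, 1, 0, 0, 0, 0.003, -0.009, -0.69, 1, 0, 0, 0, 0.003, -0.009, -0.705, 1, 0, 0, 0, 0.003, -0.009, -0.712, 1, 0, 0, 0, 0.003, -0.009, -0.712, 1, 0, 0, 0, 0.003, -0.009, -0.712, 1]'

```text
time_s: 7.6
tool_pos: [0.5887, 0.345, 0.0469]
eef_rot: [[-0.145, 0.989, 0.001], [0.989, 0.145, 0.0], [0.0, 0.001, -1.0]]
ft_force: [0.7, 0.5, -1.2]
finger_gap: 0.0195
grasp_force: 20.0
```

```bash
python3 - <<'E'
from h import *
s=sensors.state(); print({k:np.round(s[k],4) for k in("time_s","tool_pos","eef_rot","ft_force","finger_gap","grasp_force")})
c=camera("scene"); cv2.imwrite("pics/scene3.png",cv2.resize(c["color"][140:325,150:420],None,fx=2.9,fy=2.9,interpolation=cv2.INTER_CUBIC))
E
```

```text
{'time_s': np.float64(7.6), 'tool_pos': array([0.5887, 0.345 , 0.0469]), 'eef_rot': array([[-1.450e-01,  9.894e-01,  7.000e-04],
       [ 9.894e-01,  1.450e-01,  3.000e-04],
       [ 2.000e-04,  7.000e-04, -1.000e+00]]), 'ft_force': array([ 0.7295,  0.5121, -1.2331]), 'finger_gap': np.float64(0.0195), 'grasp_force': np.float64(19.9956)}
```

View pics/scene3.png

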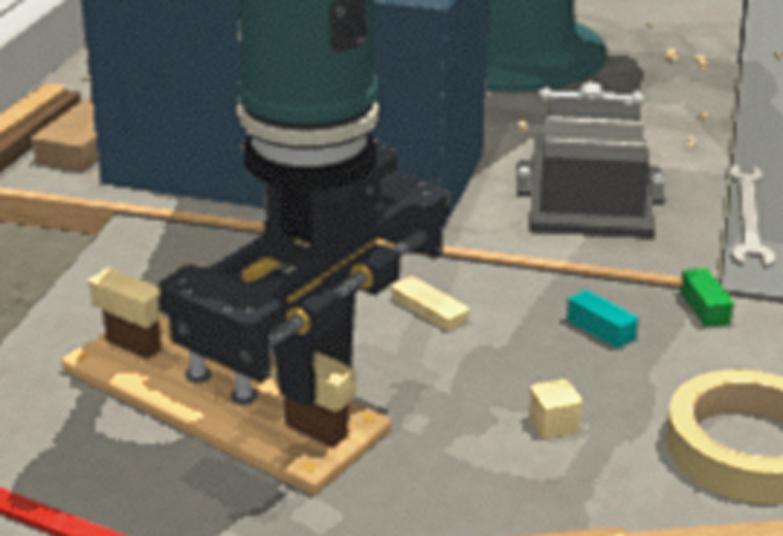

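The picture shows the block at (335,385) sitting over the rest at (318,418), with the carrier undisturbed. The force still shows the block's full weight, so I'm easing down a little.

Emit:
arm_command --steps '[0, 0, 0, 0, 0, -0.004, 1, 0, 0, 0, 0, 0, -0.008, 1, 0, 0, 0, 0, 0, -0.008, 1, 0, 0, 0, 0, 0, -0.008, 1]'

```text
time_s: 8.15
tool_pos: [0.5885, 0.3449, 0.0452]
eef_rot: [[-0.145, 0.989, 0.0], [0.989, 0.145, 0.0], [0.0, 0.0, -1.0]]
ft_force: [1.0, 0.9, -1.4]
finger_gap: 0.0198
grasp_force: 20.0
```

Emit:
arm_command --steps '[0, 0, 0, 0, 0, -0.003, 1, 0, 0, 0, 0, 0, -0.006, 1, 0, 0, 0, 0, 0, -0.006, 1, 0, 0, 0, 0, 0, -0.006, 1]'

```text
time_s: 8.65
tool_pos: [0.5885, 0.3449, 0.0452]
eef_rot: [[-0.145, 0.989, 0.0], [0.989, 0.145, 0.0], [0.0, 0.0, -1.0]]
ft_force: [-3.3, -2.2, 5.9]
finger_gap: 0.0198
grasp_force: 20.0
```

Contact at 5.9 N, so the block is seated. I'm easing off slightly, then releasing.

Emit:
arm_command --steps '[0, 0, 0, 0, 0, 0.003, 1, 0, 0, 0, 0, 0, 0.004, 1, 0, 0, 0, 0, 0, 0.004, 0.4, 0, 0, 0, 0, 0, 0.004, 0.4, 0, 0, 0, 0, 0, 0.004, 0, 0, 0, 0, 0, 0, 0.004, -0.3, 0, 0, 0, 0, 0, 0.004, -0.3, 0, 0, 0, 0, 0, 0.004, -0.3, 0, 0, 0, 0, 0, 0.004, -0.3]'

```text
time_s: 9.78
tool_pos: [0.5885, 0.3449, 0.0449]
eef_rot: [[-0.145, 0.989, 0.0], [0.989, 0.145, 0.0], [0.0, 0.0, -1.0]]
ft_force: [0.6, -0.8, 0.3]
finger_gap: 0.0571
grasp_force: 0.0
```

```bash
python3 - <<'E'
from h import *
s=sensors.state(); print({k:np.round(s[k],4) for k in("time_s","tool_pos","ft_force","finger_gap","grasp_force")})
for n in("scene","side"):
    c=camera(n); print(n)
    for lo,hi in((.055,.068),): blobs(c,.5,.7,.1,.42,lo,hi,30)
E
```

```text
{'time_s': np.float64(9.775), 'tool_pos': array([0.5885, 0.3449, 0.0449]), 'ft_force': array([ 0.5673, -0.7879,  0.3011]), 'finger_gap': np.float64(0.0571), 'grasp_force': np.float64(0.0)}
scene
px 192 239 n 202 170 z 0.0613 rect [613.1 189. ] [21.7 51.3] 10.4
px 270 258 n 83 37 z 0.0652 rect [556.2 345.5] [12.  21.8] 42.9
px 261 268 n 204 167 z 0.0614 rect [588.  351.5] [23.4 39.9] 7.6
px 244 277 n 81 31 z 0.0651 rect [628.9 355.7] [12.7 22.2] 44.9
side
px 340 179 n 46 19 z 0.0653 rect [620.6 345.5] [12.1 22.3] 38.6
px 330 184 n 124 106 z 0.061 rect [587.7 341.9] [22.8 51.4] 3.7
px 317 189 n 48 20 z 0.0654 rect [548.8 335.7] [11.3 22.1] 42.7
px 379 214 n 182 149 z 0.0613 rect [611.7 186.5] [25.2 52.9] 10.6
```

Emit:
arm_command --steps '[0, 0, 0, 0, 0, 0.05, -0.3, 0, 0, 0, 0, 0, 0.2, -0.3, 0, 0, 0, 0, 0, 0.45, -0.5, 0, 0, 0, 0, 0, 0.65, -0.5, 0, 0, 0, 0, 0, 0.8, -0.5, 0, 0, 0, 0, 0, 0.8, -0.5, 0, 0, 0, 0.01, -0.1, 0.8, -0.5, 0, 0, 0, 0.04, -0.27, 0.8, -0.5, 0, 0, 0, 0.065, -0.43, 0.8, -0.5, 0, 0, 0, 0.077, -0.527, 0.8, -0.5, 0, 0, 0, 0.077, -0.527, 0.8, -0.5, 0, 0, 0, 0.077, -0.527, 0.8, -0.5]'

```text
time_s: 11.38
tool_pos: [0.6001, 0.2659, 0.165]
eef_rot: [[-0.145, 0.99, 0.0], [0.99, 0.145, 0.0], [0.0, 0.0, -1.0]]
ft_force: [0.3, 0.4, 0.2]
finger_gap: 0.066
grasp_force: 0.0
```

```bash
python3 - <<'E'
from h import *
s=sensors.state(); print({k:np.round(s[k],4) for k in("time_s","tool_pos","eef_rot","ft_force","finger_gap","grasp_force")})
for n in("wrist","scene","side"):
    c=camera(n); print(n); cv2.imwrite(f"pics/{n}4.png",c["color"])
    for lo,hi in((.055,.068),(.085,.1)): blobs(c,.5,.7,.1,.42,lo,hi,30)
    blobs(c,.3,.52,.28,.48,.007,.03)
E
```

```text
{'time_s': np.float64(11.375), 'tool_pos': array([0.6001, 0.2659, 0.165 ]), 'eef_rot': array([[-1.445e-01,  9.895e-01,  1.000e-04],
       [ 9.895e-01,  1.445e-01,  5.000e-04],
       [ 4.000e-04,  1.000e-04, -1.000e+00]]), 'ft_force': array([0.348 , 0.4125, 0.2299]), 'finger_gap': np.float64(0.066), 'grasp_force': np.float64(0.0)}
wrist
px 280 109 n 1851 1851 z 0.0628 rect [588.9 343.2] [20.  49.6] 8.1
px 281 288 n 962 909 z 0.0628 rect [612.5 191.9] [19.9 40.2] 10.4
px 280 218 n 2408 2298 z 0.0926 rect [600.4 265.9] [21.5 62.6] 7.6
px 14 21 n 1266 824 z 0.0206 rect [358.8 382. ] [33.5 15.9] 85.6
px 97 134 n 985 930 z 0.0127 rect [423.9 297.8] [36.2 21.3] 86.1
scene
px 193 239 n 216 178 z 0.0613 rect [612.3 188. ] [22.5 53.3] 11.2
px 257 267 n 268 224 z 0.0615 rect [589.6 345.3] [22.1 53.1] 10.3
px 223 239 n 283 232 z 0.0911 rect [600.2 268.2] [24.9 64.3] 10.8
px 301 245 n 127 105 z 0.0115 rect [423.5 299.6] [38.9 23.8] 86.5
px 357 248 n 255 158 z 0.0193 rect [356.2 393.3] [51.4 23.5] 86.3
px 341 279 n 242 130 z 0.0244 rect [465.7 437.7] [27.7 25.8] 59.0
side
px 329 184 n 138 106 z 0.0613 rect [587.6 343. ] [21.8 50.1] 6.1
px 378 214 n 182 150 z 0.0612 rect [611.6 186. ] [23.8 51.7] 10.0
px 353 187 n 196 151 z 0.0908 rect [599.3 263.6] [22.2 64.3] 8.2
```

View pics/wrist4.png

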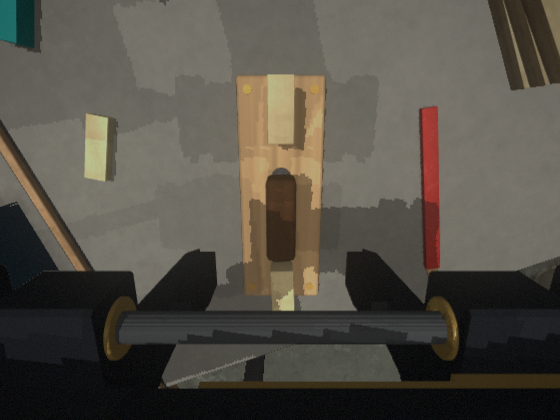

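The wrist view shows the placed block at (281,109), aligned with the carrier, and the handle at (281,218), midway between the fingers. The measurements put the handle at (600.4,265.9), so the TCP is right over it. I'm descending and gripping.

Emit:
arm_command --steps '[0, 0, 0, 0.002, 0, -0.1, -0.5, 0, 0, 0, 0.002, 0, -0.25, -0.5, 0, 0, 0, 0.002, 0, -0.4, -0.5, 0, 0, 0, 0.002, 0, -0.54, -0.5, 0, 0, 0, 0.002, 0, -0.64, -0.5, 0, 0, 0, 0.002, 0, -0.69, -0.5, 0, 0, 0, 0.002, 0, -0.7, -0.5, 0, 0, 0, 0.002, 0, -0.7, -0.5, 0, 0, 0, 0.002, 0, -0.7, -0.5]'

```text
time_s: 12.65
tool_pos: [0.601, 0.2661, 0.0609]
eef_rot: [[-0.145, 0.989, 0.002], [0.989, 0.145, 0.001], [0.0, 0.002, -1.0]]
ft_force: [0.9, 0.7, 0.5]
finger_gap: 0.0662
grasp_force: 0.0
```

Emit:
arm_command --steps '[0, 0, 0, 0, 0, 0, 0, 0, 0, 0, 0, 0, 0, 0, 0, 0, 0, 0, 0, 0, 0.3, 0, 0, 0, 0, 0, 0, 0.4, 0, 0, 0, 0, 0, 0, 0.5, 0, 0, 0, 0, 0, 0, 0.6, 0, 0, 0, 0, 0, 0, 1, 0, 0, 0, 0, 0, 0, 1, 0, 0, 0, 0, 0, 0, 1, 0, 0, 0, 0, 0, 0, 1]' --squeeze 40

```text
time_s: 13.9
tool_pos: [0.6002, 0.2658, 0.0599]
eef_rot: [[-0.145, 0.989, -0.0], [0.989, 0.145, -0.0], [-0.0, -0.0, -1.0]]
ft_force: [-1.8, -0.5, 1.0]
finger_gap: 0.0216
grasp_force: 40.0
```

Gripped with a 21.6 mm gap on the 22 mm bar. I'm lifting gently: a few cm first, then checking.

Emit:
arm_command --steps '[0, 0, 0, 0, 0, 0.01, 1, 0, 0, 0, 0, 0, 0.03, 1, 0, 0, 0, 0, 0, 0.06, 1, 0, 0, 0, 0, 0, 0.1, 1, 0, 0, 0, 0, 0, 0.14, 1, 0, 0, 0, 0, 0, 0.17, 1, 0, 0, 0, 0, 0, 0.19, 1, 0, 0, 0, 0, 0, 0.2, 1, 0, 0, 0, 0, 0, 0.2, 1, 0, 0, 0, 0, 0, 0.2, 1]'

```text
time_s: 15.15
tool_pos: [0.6001, 0.2658, 0.0896]
eef_rot: [[-0.145, 0.989, -0.0], [0.989, 0.145, -0.0], [-0.0, -0.001, -1.0]]
ft_force: [-0.5, -0.4, -7.2]
finger_gap: 0.0212
grasp_force: 40.0
```

```bash
python3 - <<'E'
from h import *
s=sensors.state(); print({k:np.round(s[k],4) for k in("time_s","tool_pos","ft_force","torque","finger_gap","grasp_force")})
c=camera("scene"); blobs(c,.5,.7,.1,.42,.08,.1,30); blobs(c,.5,.7,.1,.42,.02,.05,200)
E
```

```text
{'time_s': np.float64(15.15), 'tool_pos': array([0.6001, 0.2658, 0.0896]), 'ft_force': array([-0.4539, -0.3917, -7.2408]), 'torque': array([-0.0442,  0.0489, -0.0178]), 'finger_gap': np.float64(0.0212), 'grasp_force': np.float64(39.9996)}
px 191 229 n 102 56 z 0.0867 rect [620.  193.3] [20.4 53.2] 32.6
px 224 241 n 102 48 z 0.0981 rect [610.7 283.3] [13.9 51.8] 45.7
px 257 254 n 337 230 z 0.091 rect [588.5 345.1] [23.3 52.2] 9.4
px 226 266 n 2659 2171 z 0.0413 rect [600.4 267.3] [ 81.5 221.7] 8.5
```

The force shows 7.2 N, the full load, and the board is up 30 mm and level with both blocks moving with it. I'm raising it the remaining 9 cm.

Emit:
arm_command --steps '[0, 0, 0, 0, 0, 0.01, 1, 0, 0, 0, 0, 0, 0.03, 1, 0, 0, 0, 0, 0, 0.07, 1, 0, 0, 0, 0, 0, 0.12, 1, 0, 0, 0, 0, 0, 0.18, 1, 0, 0, 0, 0, 0, 0.25, 1, 0, 0, 0, 0, 0, 0.32, 1, 0, 0, 0, 0, 0, 0.39, 1, 0, 0, 0, 0, 0, 0.45, 1, 0, 0, 0, 0, 0, 0.5, 1, 0, 0, 0, 0, 0, 0.54, 1, 0, 0, 0, 0, 0, 0.57, 1, 0, 0, 0, 0, 0, 0.59, 1, 0, 0, 0, 0, 0, 0.6, 1, 0, 0, 0, 0, 0, 0.6, 1, 0, 0, 0, 0, 0, 0.6, 1, 0, 0, 0, 0, 0, 0.6, 1, 0, 0, 0, 0, 0, 0.6, 1]'

```text
time_s: 17.45
tool_pos: [0.6002, 0.2658, 0.1797]
eef_rot: [[-0.145, 0.989, -0.0], [0.989, 0.145, -0.0], [-0.0, -0.0, -1.0]]
ft_force: [-0.4, -0.7, -6.2]
finger_gap: 0.0215
grasp_force: 40.0
```

```bash
python3 - <<'E'
from h import *
s=sensors.state(); print({k:np.round(s[k],4) for k in("time_s","tool_pos","ft_force","torque","dq","finger_gap","grasp_force")})
c=camera("scene"); cv2.imwrite("pics/scene5.png",cv2.resize(c["color"][120:325,130:420],None,fx=2.7,fy=2.7))
blobs(c,.5,.7,.1,.42,.175,.187,30); blobs(c,.5,.7,.1,.42,.11,.145,200)
W=pts(c); m=(abs(W[...,0]-.6)<.06)&(abs(W[...,1]-.266)<.11)&(W[...,2]>.127)&(W[...,2]<.137); P=W[m]
n=np.linalg.lstsq(np.c_[P[:,:2],np.ones(len(P))],P[:,2],rcond=None)[0]; print("board slope",np.round(n,3))
E
```

```text
{'time_s': np.float64(17.45), 'tool_pos': array([0.6002, 0.2658, 0.1797]), 'ft_force': array([-0.3574, -0.7251, -6.2404]), 'torque': array([-0.0746,  0.0566, -0.0358]), 'dq': array([ 0.005 ,  0.0849, -0.0673,  0.0943, -0.0414, -0.054 ]), 'finger_gap': np.float64(0.0215), 'grasp_force': np.float64(39.9996)}
px 187 182 n 207 171 z 0.181 rect [613.3 189. ] [23.  51.6] 9.8
px 214 196 n 39 26 z 0.1848 rect [621.6 274.3] [12.7 22. ] 43.5
px 256 206 n 276 225 z 0.1812 rect [589.1 346.3] [23.8 50.9] 2.6
px 224 223 n 2861 1565 z 0.1318 rect [601.6 268.8] [ 78.9 218.3] 8.6
board slope [-0.012 -0.003  0.14 ]
```

View pics/scene5.png

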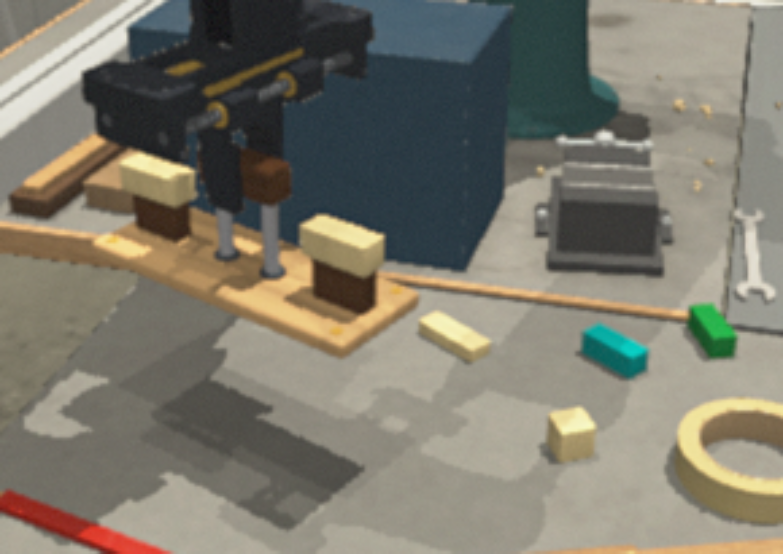

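The picture shows the carrier held level at about 12 cm. Both blocks lie on their rests at (157,180) and (342,245), and the thin block and cube are where they started. I'm handing in.

```bash
python3 -c "
from plant import job
print(job.close_job())"
```

```text
the job is handed in; nothing more can be done
None
```

The job is handed in: the matching block is on the empty rest, and the carrier is held steady and level about 12 cm up with both blocks on their rests; the verdict was not shown.

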